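# Clamp a steel slug by three clicks and hold the lever

### The arm

A 6-joint arm with a two-finger parallel gripper is mounted at the origin on a cart in front of the work surface, level with it; the furniture and walls round the work are solid. World frame = base frame: x ahead of the robot, y to its left, z up, the work surface at z = 0. Lengths are in mm, angles in rad, forces in N, time in s.
With the tool pointing down it reaches from about 350 to 975 mm from the base axis. Payload 7.1 kg.
Tool frame: the origin (TCP) lies midway between the tips of the shut fingers; the grasp point (between the pads) lies 19 mm behind it (ctrl.grip_depth is the distance from the TCP to the grasp point, in mm); z points along the fingers, y is the line along which they close (so a half turn about z gives the same grasp; the last joint's range is limited). The gripper opens to 88 mm and grips with 3 to 60 N. Pads are 20 mm wide; open, the fingers measure 115 mm over their backs; the gripper's body (75 mm by 178 mm) begins 61 mm behind the grasp point.
Start: joints at [1.121, 0.423, 1.63, -0, 1.089, -0.019], TCP at [260.966, 567.892, 222.675] pointing down, gripper open.
Joint ranges: [-3, 3], [-0.9, 2.11], [0.09, 2.58], [-1.31, 4.45], [0.11, 2.69], [-2.54, 2.54]. Speed limits (rad/s): [2.39, 2.39, 3.01, 3.14, 3.14, 3.14].

### API

Orientations are given as a rotation vector (axis times angle).
In Python, from workcell import get_obs, vision, ctrl gives the robot as it stands.
- The arm moves only by the tool step_arm, never from a script. Its argument "plan" is a list of rows, each a list of 7 numbers: the opening, from -1 (shut) to 1 (fully open), then the shift along the tool's x, y, z as a fraction of full scale, then the turn, a rotation vector about the tool's x, y, z as a fraction of full scale. In form: [[fingers, dx, dy, dz, wx, wy, wz], ...]. A call has 1 to 20 rows; each row shifts and turns the commanded pose from where the row before left it, along the tool's axes as they then stand; what a row does not reach is not made up. Full scale, the value 1, is 50 mm for a shift and 0.12 rad for a turn. A row lasts 1/8 s, in which the tool goes at most 62.5 mm and 10.7 degrees, less where a joint would pass 70% of its speed; a pose out of reach is approached as far as the arm can. A call with a number of a shift or a turn outside -1 to 1 is refused whole. A call with a gripper value outside its range is refused whole. The fingers move at their own pace and stop on an object; the grip force is fixed at half the most. Time passes only in rows, so rows that do not move let the fingers close. It gives the time, the measured TCP pose, the force, the opening and the grip force at its end, in the units of the state.
- get_obs(): the state, without advancing time (a new reading comes with each control period).
- vision.get_image(name): name is "scene" or "top" or "wrist"; returns a dict with "pixels" (420x560x3 uint8, red, green, blue), "depth" (420x560 float32, mm along the optical axis (not along the pixel's ray), 0 where there is no reading), "fx", "fy", "cx", "cy" (pixels), "k1" (the pictures are not rectified: a ray, as slopes to the right and down, at radius r is drawn at 1 + k1 r^2 times it, then the intrinsics apply), "T" (4x4, takes a point from camera to world coordinates); the wrist camera has in their place "T_tool_cam" (4x4, takes a point from camera to tool coordinates, whose origin is the TCP and whose axes are the flange's). Camera axes: x right, y down, z forward; pixel columns grow to the right and rows downward; lengths in mm; the calibration is good to about 2 mm. A picture is of the moment at which its call begins: read the wrist's pose just before it.
- ctrl.close_job(): hands the job in; it is judged then, once.
The state is a dict: "t": time; "qpos": joint angles; "qvel": joint speeds; "joint_torque": joint torques, N m; "ee_pos": TCP position; "orientation": TCP orientation; "ft_force": force on the tool from outside, world axes, zero at the start; "moment": the same for the moment, N m; "width": finger opening in mm; "grasp_force": force on a finger pad.
Only numpy, scipy, OpenCV 4.12 (cv2) and the standard library are available. Lean on these libraries where they do the work, as an engineer would, in place of code of your own. Each camera call takes 0.05 s, during which the arm holds its last target. There are 200 camera calls.

### The job

Stand the round steel slug upright in the bore of the tack fixture, right down on the plate, and let go of it. Then swing the fixture's click lever clockwise (seen from above) from its rest by exactly three clicks, so that the clamp pad nips the slug; never go on to the fourth click. The lever springs back when released, so finish while still holding it at the third click, and leave the hex coupling where it stands.

Things in the scene. Friction and masses are not known exactly. Their poses are not given: they have to be found in the camera images.
- steel_round: plain turned steel cylinder standing upright, 50 mm diameter, 55 mm tall, 0.7 to 0.95 kg; origin at the centre of its underside, z along its axis
- fixture: steel tack fixture, immovable but placed anew each time: plate 130 (x) x 280 (y) x 10 mm, origin at the centre of its underside. On it, along its y: a square nest block 72 x 72 mm with the bore at y = +90 mm; a rod guide 34 mm wide, 52 mm high at y = +9 to +35; the lever's hub at y = -45 with an index disc 78 mm across and a plunger housing 46 mm high on its +x side
- nest (a point): centre of the bore's floor (the plate's top face, 10 mm above the table); the bore is 53 mm wide with a chamfered mouth, 20 mm deep, its mouth 30 mm above the table. Axes as the fixture's. A seated slug's underside lies on this point
- hub (a point): point on the lever's vertical turning axis, 42 mm above the table. At rest the lever's arm points from here along the fixture's -y; clockwise takes its end towards the fixture's -x. Return spring 0.45 N m at rest, 0.7 N m at click 3, detent ripple about +-0.3 N m on top
- lever (a joint): turning angle of the lever in rad, 0 at its rest stop, growing clockwise seen from above, end stop 1.31. A ball plunger drops between studs every 0.262 rad: clicks 1 to 4 lie at 0.262, 0.524, 0.785, 1.047, with the resistance crests halfway between. Turning it takes about 4 to 13 N at the handle, least in each click, most just after it; a spring brings it all the way back from anywhere when let go
- lever_handle: upright round black handle post at the end of the lever arm, 110 mm from the turning axis: 19 mm diameter (22 mm at foot and top), 58 mm tall, from 56 to 114 mm above the table; origin at the centre of its foot; a sleeve that spins freely on its pin
- grip (a point): middle of the handle post, 86 mm above the table, 110 mm from the hub axis
- clamp_pad: round sprung steel pad, 16 mm across, on the clamp rod; origin at the centre of its face, 42 mm above the table, facing the fixture's +y. At rest it stands 11 mm from the seated slug; the lever drives it 5 mm a click towards the slug, and at the third click it presses it with about 5 to 8 N (spring 2 N/mm)
- hex_coupling: dark hexagonal coupling standing on end, 36 x 41 mm, 40 mm tall; origin at the centre of its underside; a bystander, to be left alone
Things that resemble listed ones, but are neither listed nor needed, are in the scene too. Leave any blue or turquoise look-alike of the steel_round alone.

How it is judged:
By the outcome, as a careful person would: the job done as asked, in the order asked, and still so for the second after the job is handed in, while the arm keeps its last pose, push and grip.
It also fails if it takes over 61 s, if anything falls off the work surface, if the arm or the gripper's body presses on something with over 40 N, if the wrist force passes 120 N, or if a joint passes its speed limit or range.

## Working session

There is one attempt and no reset: what is moved stays moved. The work goes in short steps, Python scripts to look and compute and a tool call to move; the robot and the scene stay as the last step left them, time stands still between calls to the robot, and variables do not carry over. Pictures are saved under pics/ and viewed, at most 10 in all, crops included, and the job is handed in when it is done.

Besides the shell and the picture viewer there is one more tool, called after "Request:" by a JSON object that holds its "method" and its "body". step_arm: Moves the arm, as the interface text tells. Its arguments: {"type":"object","properties":{"plan":{"type":"array","items":{"type":"array","items":{"type":"number","minimum":-1,"maximum":1}}}},"required":["plan"]}

```bash
mkdir -p pics; cat > h.py <<'E'
import numpy as np, cv2
from scipy.spatial.transform import Rotation as R
from workcell import get_obs, vision, ctrl
def snap(name,fn=None):
    o=get_obs(); im=vision.get_image(name)
    if 'T' not in im or name=='wrist':
        T=np.eye(4);T[:3,:3]=R.from_rotvec(o['orientation']).as_matrix();T[:3,3]=o['ee_pos']
        im['T']=T@np.array(im['T_tool_cam'])
    if fn: cv2.imwrite(fn,im['pixels'][:,:,::-1]); np.savez(fn[:-4]+'.npz',**{k:v for k,v in im.items()})
    return im
def load(fn): return {k:v for k,v in np.load(fn).items()}
def ray(im,uv):
    uv=np.atleast_2d(np.array(uv,float)); K=np.array([[im['fx'],0,im['cx']],[0,im['fy'],im['cy']],[0,0,1]],float)
    d=np.array([(uv[:,0]-im['cx'])/im['fx'],(uv[:,1]-im['cy'])/im['fy']]).T
    s=d.copy()
    for _ in range(20): s=d/(1+im['k1']*(s**2).sum(1,keepdims=True))
    s=np.c_[s,np.ones(len(s))]
    return im['T'][:3,3], s@im['T'][:3,:3].T, s
def onplane(im,uv,z):
    c,d,_=ray(im,uv); return c+d*((z-c[2])/d[:,2])[:,None]
def cloud(im):
    h,w=im['depth'].shape; v,u=np.mgrid[:h,:w]
    c,d,_=ray(im,np.c_[u.ravel(),v.ravel()]); P=c+d*im['depth'].reshape(-1,1); return P.reshape(h,w,3)
def proj(im,P):
    P=np.atleast_2d(P); p=(P-im['T'][:3,3])@im['T'][:3,:3]; s=p[:,:2]/p[:,2:]
    s=s*(1+im['k1']*(s**2).sum(1,keepdims=True)); return s*[im['fx'],im['fy']]+[im['cx'],im['cy']]
def tri(im1,uv1,im2,uv2):
    a,d,_=ray(im1,uv1);b,e,_=ray(im2,uv2);d=d[0];e=e[0]
    s=np.linalg.lstsq(np.c_[d,-e],b-a,rcond=None)[0];p=a+d*s[0];q=b+e*s[1];return (p+q)/2,np.linalg.norm(p-q)
E
python3 - <<'E'
from h import *
a=snap('top','pics/top.png');b=snap('scene','pics/scene.png')
for i in (a,b): print(i['T'].round(3),i['fx'],i['k1'],(i['depth']>0).mean())
E
```

```text
[[ 3.000000e-03 -9.730000e-01  2.320000e-01  3.006440e+02]
 [-1.000000e+00 -2.000000e-03  3.000000e-03 -1.391800e+01]
 [-3.000000e-03 -2.320000e-01 -9.730000e-01  1.156173e+03]
 [ 0.000000e+00  0.000000e+00  0.000000e+00  1.000000e+00]] 391.2064158914246 -0.09985212804548012 0.9958715986394557
[[ 5.06000e-01 -5.13000e-01  6.93000e-01 -2.58778e+02]
 [-8.62000e-01 -3.15000e-01  3.96000e-01 -4.75467e+02]
 [ 1.60000e-02 -7.98000e-01 -6.02000e-01  7.75448e+02]
 [ 0.00000e+00  0.00000e+00  0.00000e+00  1.00000e+00]] 413.6045567738481 0.023732501159223887 0.9960416666666667
```

View pics/top.png

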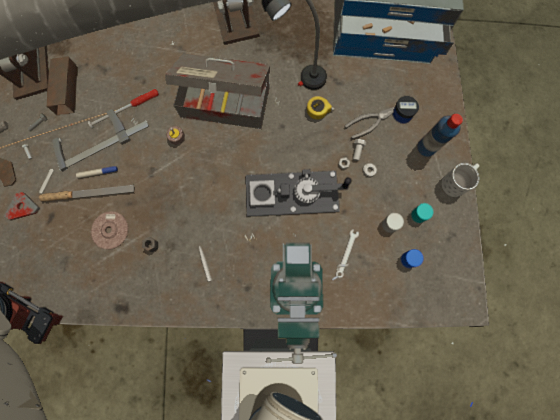

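View pics/scene.png

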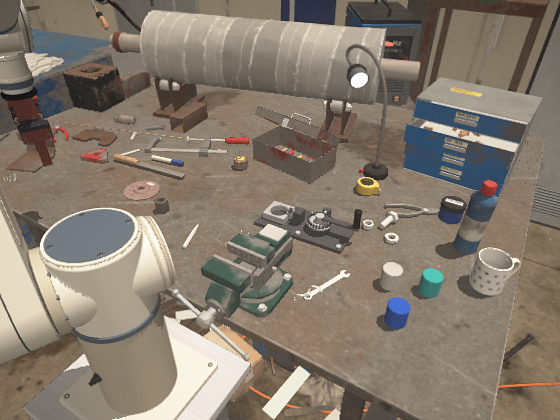

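Top view: the fixture runs from the nest with the bore (262,193) past the hub (308,189) to the black handle (347,183). Candidates for the slug are the grey steel cylinder (394,222), the teal one (424,212), the blue one (412,259), and the dark hex coupling (150,245), which is the bystander. I choose the grey cylinder at (394,222), which is at (391,276) in the scene view. The vise stands at (297,290).

```bash
python3 - <<'E'
from h import *
a=load('pics/top.npz');b=load('pics/scene.npz')
for n,im,box in (('top',a,(375,205,415,240)),('scene',b,(375,255,410,300))):
    P=cloud(im); x0,y0,x1,y1=box; S=P[y0:y1,x0:x1].reshape(-1,3)
    t=S[S[:,2]>45]; print(n,'slug top z',np.median(t[:,2]),len(t)); 
    t=t[abs(t[:,2]-np.median(t[:,2]))<6]
    c,r=cv2.minEnclosingCircle(t[:,:2].astype(np.float32)); print('circ',c,r,'mean',t.mean(0))
P=cloud(a)
# nest top & plate region
S=P[165:222,240:355]
for lo,hi,nm in ((5,16,'plate'),(25,36,'nest'),(100,125,'handle top')):
    m=(S[...,2]>lo)&(S[...,2]<hi); q=S[m]; print(nm,len(q),q.mean(0).round(1),cv2.minAreaRect(q[:,:2].astype(np.float32)))
print('max z',S[...,2].max())
# table & obstacle height around
for uv in ((297,255),(297,290),(300,330),(297,357),(340,260),(412,259),(424,212)): print(uv,P[uv[1],uv[0]].round(0))
crop=lambda im,x0,y0,x1,y1,s:cv2.resize(im['pixels'][y0:y1,x0:x1,::-1],None,fx=s,fy=s,interpolation=cv2.INTER_CUBIC)
A=crop(a,235,165,445,275,3.8)
B=crop(b,245,190,445,340,1.5)
cv2.imwrite('pics/c1.png',A)
E
```

```text
top slug top z 54.64868684898488 251
circ (520.865234375, -335.6734924316406) 25.736103057861328 mean [ 520.08835306 -334.87625107   54.73310219]
scene slug top z 54.303200750943006 314
circ (478.9492492675781, -348.7261657714844) 64.86967468261719 mean [ 502.75604468 -339.89423894   54.20488904]
plate 2557 [609.8 -39.6   9.7] ((624.6290893554688, -60.702239990234375), (161.97805786132812, 326.5252380371094), 0.33684414625167847)
nest 536 [612.5   1.5  31.2] ((622.9852905273438, -17.32176971435547), (91.82256317138672, 208.93028259277344), 2.8415651321411133)
handle top 44 [ 622.3 -193.6  110.9] ((622.8621826171875, -193.88058471679688), (17.769750595092773, 18.76090431213379), 48.154361724853516)
max z 1156.1732917548877
(297, 255) [414. -50. 124.]
(297, 290) [322. -48. 152.]
(300, 330) [224. -56. 148.]
(297, 357) [150. -50.  86.]
(340, 260) [ 413. -181.   -3.]
(412, 259) [ 409. -379.   54.]
(424, 212) [ 546. -424.   56.]
```

View pics/c1.png

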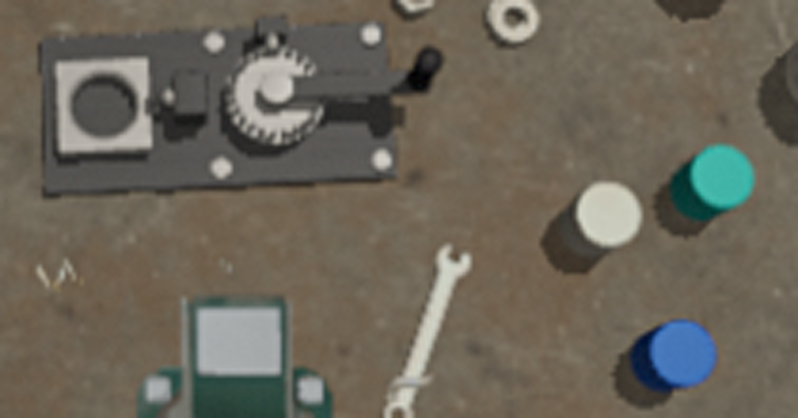

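The crop confirms the bare grey cylinder as the slug, with the teal and blue ones left alone. Next I work out moves for a wrist look from above the fixture.

```bash
cat >> h.py <<'E'
def go(target,yawvec=None):
    """shift needed in tool axes (units of 50 mm), and turn about tool z (units 0.12) to bring tool y along yawvec"""
    o=get_obs(); M=R.from_rotvec(o['orientation']).as_matrix()
    print('t',round(o['t'],2),'pos',np.round(o['ee_pos'],1),'F',np.round(o['ft_force'],1),'w',o['width'],'g',o['grasp_force'],'tilt',M[:,2].round(4),'ty',M[:,1].round(3),'q6',round(o['qpos'][5],2))
    d=M.T@(np.array(target)-o['ee_pos']); print('shift units',(d/50).round(3))
    if yawvec is not None:
        v=M.T@np.array(list(yawvec)+[0.]); v=v/np.linalg.norm(v)
        if v[1]<0: v=-v
        print('turn z rad',np.arctan2(-v[0],v[1]).round(4),'units',(np.arctan2(-v[0],v[1])/.12).round(3))
E
python3 - <<'E'
from h import *
go([560,-60,330],(1,0))
a=load('pics/top.npz');print(np.array(vision.get_image('wrist')['T_tool_cam']).round(3))
g=cv2.cvtColor(a['pixels'],cv2.COLOR_RGB2GRAY);P=cloud(a)
m=((g>120)&(P[...,2]>20)&(P[...,2]<40)).astype(np.uint8); m[:,:245]=0;m[:,280:]=0;m[:170]=0;m[215:]=0
c=max(cv2.findContours(m,cv2.RETR_EXTERNAL,cv2.CHAIN_APPROX_NONE)[0],key=cv2.contourArea)[:,0]
w=onplane(a,c,30); print('nest',cv2.minAreaRect(w[:,:2].astype(np.float32)))
E
```

```text
t 0.1 pos [260.7 567.4 222. ] F [-0.2  0.3  0.5] w 87.62188934228074 g 0.0 tilt [-6.0e-04 -1.3e-03 -1.0e+00] ty [ 0.418  0.909 -0.001] q6 -0.02
shift units [-10.678  -8.906  -2.148]
turn z rad 1.14 units 9.5
[[  -0.      -0.967   -0.255   69.399]
 [   1.      -0.       0.      -0.757]
 [  -0.      -0.255    0.967 -162.733]
 [   0.       0.       0.       1.   ]]
nest ((610.5991821289062, 50.45511245727539), (71.32881927490234, 71.53536987304688), 1.2906352281570435)
```

Request:
{"method": "step_arm", "body": {"plan": [[1,0,0,-1,0,0,0],[1,-0.76,-0.636,-0.082,0,0,0],[1,-0.76,-0.636,-0.082,0,0,0],[1,-0.76,-0.636,-0.082,0,0,0],[1,-0.76,-0.636,-0.082,0,0,0],[1,-0.76,-0.636,-0.082,0,0,0],[1,-0.76,-0.636,-0.082,0,0,0],[1,-0.76,-0.636,-0.082,0,0,0],[1,-0.76,-0.636,-0.082,0,0,0],[1,-0.76,-0.636,-0.082,0,0,0],[1,-0.76,-0.636,-0.082,0,0,0],[1,-0.76,-0.636,-0.082,0,0,0],[1,-0.76,-0.636,-0.082,0,0,0],[1,-0.76,-0.636,-0.082,0,0,0],[1,-0.76,-0.636,-0.082,0,0,0]]}}

```text
t: 2.02
ee_pos: [558.8, -60.4, 330.1]
orientation: [-0.672, -3.069, -0.0]
ft_force: [0.5, 0.4, 0.3]
width: 87.8
grasp_force: 0.0
```

Request:
{"method": "step_arm", "body": {"plan": [[1,0,0,0,0,0,1],[1,0,0,0,0,0,1],[1,0,0,0,0,0,1],[1,0,0,0,0,0,1],[1,0,0,0,0,0,1],[1,0,0,0,0,0,1],[1,0,0,0,0,0,1],[1,0,0,0,0,0,1],[1,0,0,0,0,0,1],[1,0,0,0,0,0,0.5],[1,0,0,0,0,0,0],[1,0,0,0,0,0,0]]}}

```text
t: 3.52
ee_pos: [558.3, -58.8, 329.9]
orientation: [-2.22, -2.223, 0.0]
ft_force: [-0.1, -0.5, -0.0]
width: 88.2
grasp_force: 0.0
```

```bash
python3 - <<'E'
from h import *
go([560,-60,330],(1,0))
snap('wrist','pics/w1.png')
E
```

```text
t 3.52 pos [558.3 -58.8 329.9] F [-0.1 -0.5 -0. ] w 88.17312658032895 g 0.0 tilt [-3.e-04  0.e+00 -1.e+00] ty [ 1.     0.001 -0.   ] q6 -0.13
shift units [-0.024  0.033 -0.001]
turn z rad 0.0012 units 0.01
```

View pics/w1.png

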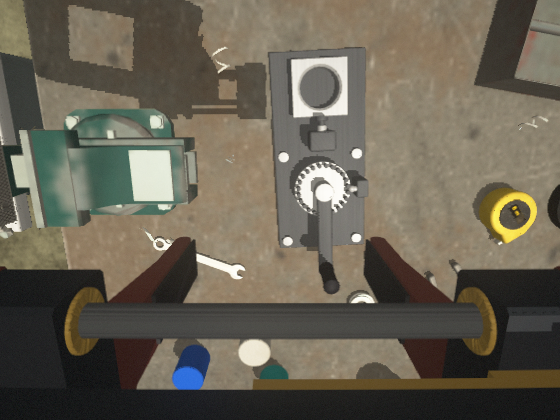

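The wrist view shows the nest block with its bore (320,87), the hub (323,192), the handle top (331,285), the plate corners from (270,52) to (366,245), and the slug (255,350) partly behind the fingers.

```bash
python3 - <<'E'
from h import *
a=load('pics/top.npz'); w=load('pics/w1.npz')
g=cv2.cvtColor(w['pixels'],cv2.COLOR_RGB2GRAY)
def comp(m,seed):
    n,l,s,c=cv2.connectedComponentsWithStats(m.astype(np.uint8)); 
    k=l[seed[1],seed[0]]; return (l==k)
m=comp(g>150,(297,90)); c=max(cv2.findContours(m.astype(np.uint8),0,1)[0],key=cv2.contourArea)[:,0]
P=cloud(w); print('nest top z by depth',np.median(P[...,2][m]))
W=onplane(w,c,30); rn=cv2.minAreaRect(W[:,:2].astype(np.float32)); print('nest sq',rn)
# bore: inner hole contour
cs,h=cv2.findContours(m.astype(np.uint8),cv2.RETR_CCOMP,cv2.CHAIN_APPROX_NONE)
for cc,hh in zip(cs,h[0]):
    if hh[3]>=0 and len(cc)>60:
        B=onplane(w,cc[:,0],30); e=cv2.fitEllipse(B[:,:2].astype(np.float32)); print('bore mouth',e)
        ec=cv2.fitEllipse(cc); 
# plate outline by depth/height
m2=(P[...,2]>6)&(P[...,2]<140); m2[:, :262]=0; m2[:,375:]=0; m2[250:]=0; m2[:40]=0
cp=max(cv2.findContours(comp(m2,(285,110)).astype(np.uint8),0,1)[0],key=cv2.contourArea)[:,0]
# dark straight sides: left col and right col of plate
for side in (0,1):
    pts=[]
    for v in range(70,235,3):
        row=g[v,255:380].astype(float); d=np.diff(cv2.GaussianBlur(row[None],(5,1),0)[0])
        k=np.argmin(d[:40]) if side==0 else 80+np.argmax(d[80:]); pts.append((255+k+.5,v))
    Q=onplane(w,pts,10)[:,:2].astype(np.float32)
    l=cv2.fitLine(Q,cv2.DIST_HUBER,0,.01,.01).ravel(); l*=1 if l[1]>0 else -1
    print('side',side,'dir',l[:2],'yaw',-np.degrees(np.arctan2(l[0],l[1])),'x at y=-40', abs(l[2])+ (-40-l[3] if l[1]>0 else -40+(-l[3])) *0, l)
# handle top
for nm,im,box in (('w',w,(315,262,350,300)),('top',a,(338,172,356,196))):
    PP=cloud(im)[box[1]:box[3],box[0]:box[2]]; q=PP[(PP[...,2]>105)&(PP[...,2]<125)]; print('handle',nm,len(q),cv2.minEnclosingCircle(q[:,:2].astype(np.float32)),np.median(q[:,2]),q.mean(0))
# hub boss
S=P[178:205,308:340]; print('hub top z',np.percentile(S[...,2],[50,90,99]))
# slug
S=P[330:375,230:285]; q=S[(S[...,2]>48)&(S[...,2]<62)]; print('slug',len(q),cv2.minEnclosingCircle(q[:,:2].astype(np.float32)),np.median(q[:,2]))
# triangulate bore
ga=cv2.cvtColor(a['pixels'],cv2.COLOR_RGB2GRAY); 
ma=comp(ga>120,(251,190)); ca,h=cv2.findContours(ma.astype(np.uint8),cv2.RETR_CCOMP,cv2.CHAIN_APPROX_NONE)
for cc,hh in zip(ca,h[0]):
    if hh[3]>=0 and len(cc)>25:
        B=onplane(a,cc[:,0],30); ea=cv2.fitEllipse(cc); print('bore top cam',cv2.fitEllipse(B[:,:2].astype(np.float32))); print('tri',tri(w,ec[0],a,ea[0]))
E
```

```text
nest top z by depth 30.47656837420888
nest sq ((609.4462280273438, 51.16044998168945), (72.583251953125, 73.15555572509766), 2.8866610527038574)
bore mouth ((610.0346069335938, 50.776729583740234), (54.145748138427734, 54.910491943359375), 70.28919982910156)
side 0 dir [-0.04616999  0.9989336 ] yaw 2.6462858 x at y=-40 547.50714 [-4.6169985e-02  9.9893361e-01 -5.4750714e+02  4.1572182e+01]
side 1 dir [-0.22058955  0.9753667 ] yaw 12.743662 x at y=-40 660.4018 [-2.2058955e-01  9.7536671e-01 -6.6040179e+02  3.1810219e+01]
handle w 213 ((623.2174072265625, -193.06028747558594), 10.585129737854004) 112.60771871229582 [ 622.65037106 -191.60840803  112.29457558]
handle top 43 ((622.50341796875, -194.00404357910156), 10.343498229980469) 111.12955326503811 [ 622.42340713 -193.72843279  111.12912593]
hub top z [38.09023493 58.98471204 60.37556738]
slug 714 ((518.340087890625, -335.2787780761719), 25.052204132080078) 55.5992520761387
bore top cam ((612.0238647460938, 50.5073127746582), (55.83457946777344, 57.08896255493164), 109.20236206054688)
tri (array([608.68536064,  49.98322752,  41.59635574]), np.float64(0.3136369742903175))
```

Request:
{"method": "step_arm", "body": {"plan": [[1,-0.922,-0.13,0,0,0,0],[1,-0.922,-0.13,0,0,0,0],[1,-0.922,-0.13,0.4,0,0,0],[1,-0.922,-0.13,0.8,0,0,0],[1,-0.922,-0.13,0.8,0,0,0],[1,-0.922,-0.13,0.8,0,0,0],[1,0,0,0.8,0,0,-0.4],[1,0,0,0,0,0,0],[1,0,0,0,0,0,0]]}}

```text
t: 4.7
ee_pos: [520.2, -335.4, 151.4]
orientation: [2.167, 2.273, 0.0]
ft_force: [0.3, 0.2, 0.6]
width: 87.8
grasp_force: 0.0
```

```bash
python3 - <<'E'
from h import *
w=snap('wrist','pics/w2.png'); P=cloud(w); go([519.5,-335.3,25],(1,.048))
m=(P[...,2]>45)&(P[...,2]<65)
n,l,s,c=cv2.connectedComponentsWithStats(m.astype(np.uint8)); print(s[:,:5][s[:,4]>300],c[s[:,4]>300])
g=cv2.cvtColor(w['pixels'],cv2.COLOR_RGB2HSV)
k=l[int(proj(w,[519.5,-335.3,55])[0,1]),int(proj(w,[519.5,-335.3,55])[0,0])]
mm=(l==k)&(g[...,1]<80)
q=P[mm];z=np.median(q[:,2]);print('z',z)
ct=max(cv2.findContours(mm.astype(np.uint8),0,1)[0],key=cv2.contourArea)[:,0]
Q=onplane(w,ct,55)[:,:2].astype(np.float32);print(cv2.minEnclosingCircle(Q),cv2.fitEllipse(Q))
E
```

```text
t 4.75 pos [ 520.7 -335.6  152. ] F [ 0.3  0.5 -0.2] w 87.96997556513752 g 0.0 tilt [ 0.0023 -0.0015 -1.    ] ty [0.999 0.048 0.002] q6 -0.64
shift units [ 0.01  -0.029  2.54 ]
turn z rad 0.0003 units 0.003
[[     0      0    560    420 228963]
 [   418      0     30     38    513]
 [   247    175     62     63   2995]
 [   119    229     55     52   1727]
 [   279    279     56     24   1001]] [[280.10720073 209.29129161]
 [427.36647173  21.14035088]
 [277.6327212  206.19833055]
 [142.76433121 250.81007528]
 [306.16583417 292.58741259]]
z 55.55966073714046
((517.947509765625, -334.5544738769531), 25.683666229248047) ((518.09765625, -334.68450927734375), (48.86096954345703, 50.48526382446289), 1.273579716682434)
```

View pics/w2.png

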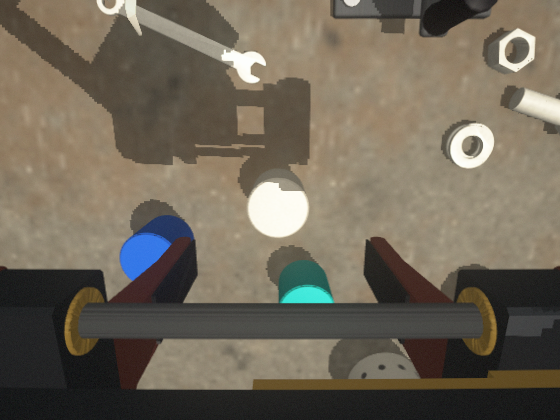

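The slug's disc is centred at (278,206), alone between the fingers, and teal (306,292) and blue (143,250) are clear of them. Descend and grip.

Request:
{"method": "step_arm", "body": {"plan": [[1,0.014,-0.05,0.8,0,0,0],[1,0,0,0.8,0,0,0],[1,0,0,0.6,0,0,0],[1,0,0,0.34,0,0,0],[1,0,0,0,0,0,0],[-1,0,0,0,0,0,0],[-1,0,0,0,0,0,0],[-1,0,0,0,0,0,0],[-1,0,0,0,0,0,0],[-1,0,0,0,0,0,0],[-1,0,0,0,0,0,0],[-1,0,0,0,0,0,0]]}}

```text
t: 6.25
ee_pos: [517.7, -335.1, 23.6]
orientation: [2.166, 2.273, 0.001]
ft_force: [3.5, 1.1, 4.2]
width: 49.7
grasp_force: 30.0
```

```bash
python3 - <<'E'
from h import *
go([518,-334.8,150],(1,.048))
E
```

```text
t 6.25 pos [ 517.7 -335.1   23.6] F [3.5 1.1 4.2] w 49.69029824613678 g 29.99998837709427 tilt [ 1.5e-03 -7.0e-04 -1.0e+00] ty [0.999 0.048 0.001] q6 -0.64
shift units [ 0.004  0.01  -2.528]
turn z rad -0.0 units -0.0
```

Gripped at 49.7 mm. Carry it to just short of the nest and measure the bore again from there.

Request:
{"method": "step_arm", "body": {"plan": [[-1,0,0,-0.3,0,0,0],[-1,0,0,-0.6,0,0,0],[-1,0,0,-0.8,0,0,0],[-1,0.3,0.1,-0.8,0,0,0],[-1,0.6,0.21,-0.6,0,0,0],[-1,0.8,0.27,0,0,0,0],[-1,0.8,0.27,0,0,0,0],[-1,0.8,0.27,0,0,0,0],[-1,0.8,0.27,0,0,0,0],[-1,0.8,0.27,0,0,0,0],[-1,0.8,0.27,0,0,0,0],[-1,0.5,0.23,0,0,0,0],[-1,0,0,0,0,0,0],[-1,0,0,0,0,0,0],[-1,0,0,0,0,0,0]]}}

```text
t: 8.12
ee_pos: [609.0, -20.9, 177.7]
orientation: [-2.168, -2.272, 0.002]
ft_force: [-0.7, 0.3, -7.7]
width: 49.8
grasp_force: 30.0
```

```bash
cat > bore.py <<'E'
from h import *
import sys
w=snap('wrist',sys.argv[1]); go([610,50.6,120],(1,.048)); P=cloud(w)
g=cv2.cvtColor(w['pixels'],cv2.COLOR_RGB2GRAY); u=proj(w,[610-31.5,50.7-31.5,30])[0].astype(int); print('seed',u,proj(w,[610,50.7,30]))
m=((g>130)&(abs(P[...,2]-30)<6)).astype(np.uint8)
cs,h=cv2.findContours(m,cv2.RETR_CCOMP,cv2.CHAIN_APPROX_NONE)
for cc,hh in zip(cs,h[0]):
    if len(cc)>80:
        B=onplane(w,cc[:,0],30)[:,:2].astype(np.float32)
        if hh[3]>=0: print('hole',cv2.fitEllipse(B),cv2.minEnclosingCircle(B))
        else: print('outer',cv2.minAreaRect(B),np.median(P[...,2][m>0]))
E
python3 bore.py pics/w3.png
```

```text
t 8.18 pos [609.2 -20.9 177.8] F [ 0.3  0.2 -9.1] w 49.907551464425744 g 29.993885457515717 tilt [-1.1e-03 -1.0e-04 -1.0e+00] ty [ 0.999  0.047 -0.001] q6 -0.1
shift units [1.428 0.083 1.156]
turn z rad -0.0011 units -0.009
seed [249 150] [[285.46654195 116.39826363]]
outer ((609.7843017578125, 51.386531829833984), (72.29027557373047, 72.18196105957031), 3.021768808364868) 30.648057267711522
hole ((608.38720703125, 52.22578811645508), (55.820960998535156, 57.175968170166016), 137.944091796875) ((609.1248168945312, 52.04490661621094), 29.646381378173828)
```

View pics/w3.png

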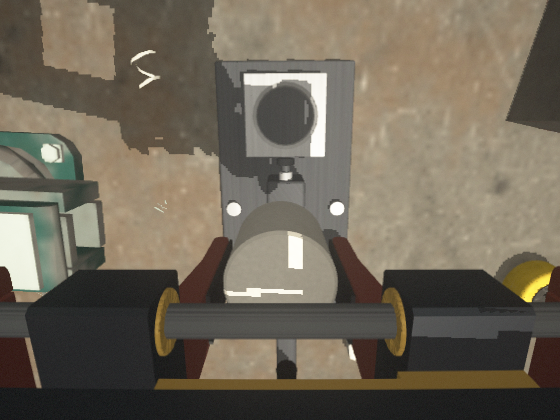

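The bore is at (286,116) and the slug hangs straight in the fingers at (280,265). Averaging the block and bore fits gives about (609.7, 51). Next, hover just above the mouth.

Request:
{"method": "step_arm", "body": {"plan": [[-1,0.5,0.03,0,0,0,0],[-1,0.6,0.035,0.2,0,0,0],[-1,0.334,0.01,0.6,0,0,0],[-1,0,0,0.6,0,0,0],[-1,0,0,0.5,0,0,0],[-1,0,0,0.4,0,0,0],[-1,0,0,0,0,0,0],[-1,0,0,0,0,0,0],[-1,0,0,0,0,0,0]]}}

```text
t: 9.3
ee_pos: [611.2, 51.8, 64.3]
orientation: [2.167, 2.273, 0.003]
ft_force: [-0.0, -0.4, -8.0]
width: 49.7
grasp_force: 30.0
```

```bash
python3 - <<'E'
from h import *
go([609.6,50.9,50],(1,.048)); q=[get_obs()['ee_pos'] for _ in range(5)]; print(np.round(q,1))
E
```

```text
t 9.3 pos [611.2  51.8  64.3] F [-0.  -0.4 -8. ] w 49.71857269281552 g 29.99383717775345 tilt [ 2.2e-03  2.0e-04 -1.0e+00] ty [0.999 0.048 0.002] q6 0.02
shift units [-0.016 -0.033  0.286]
turn z rad -0.0001 units -0.001
[[611.2  51.8  64.3]
 [611.2  51.8  64.3]
 [611.2  51.8  64.3]
 [611.2  51.8  64.3]
 [611.2  51.8  64.3]]
```

Request:
{"method": "step_arm", "body": {"plan": [[-1,-0.014,-0.03,0.1,0,0,0],[-1,0,0,0.1,0,0,0],[-1,0,0,0.05,0,0,0],[-1,0,0,0,0,0,0]]}}

```text
t: 9.8
ee_pos: [608.5, 51.0, 50.2]
orientation: [-2.167, -2.274, 0.001]
ft_force: [-0.5, 0.1, -8.4]
width: 50.4
grasp_force: 30.0
```

```bash
python3 - <<'E'
from h import *
go([609.6,50.9,34],(1,.048)); print(get_obs()['moment'])
E
```

```text
t 9.8 pos [608.5  51.   50.2] F [-0.5  0.1 -8.4] w 50.35289721200931 g 29.993779063224792 tilt [-7.e-04 -0.e+00 -1.e+00] ty [ 0.999  0.048 -0.001] q6 0.02
shift units [-0.004  0.022  0.324]
turn z rad 0.0 units 0.0
[-0.04968384  0.04253307  0.03179925]
```

Request:
{"method": "step_arm", "body": {"plan": [[-1,0,0.008,0.06,0,0,0],[-1,0,0,0.06,0,0,0],[-1,0,0,0.06,0,0,0],[-1,0,0,0,0,0,0]]}}

```text
t: 10.3
ee_pos: [608.9, 51.0, 41.2]
orientation: [-2.167, -2.274, 0.001]
ft_force: [0.1, 0.0, -7.9]
width: 49.5
grasp_force: 30.0
```

Request:
{"method": "step_arm", "body": {"plan": [[-1,0,0,0.05,0,0,0],[-1,0,0,0.05,0,0,0],[-1,0,0,0.04,0,0,0],[-1,0,0,0,0,0,0]]}}

```text
t: 10.8
ee_pos: [609.0, 51.0, 34.3]
orientation: [-2.167, -2.274, 0.0]
ft_force: [0.2, 0.3, -8.0]
width: 49.7
grasp_force: 30.0
```

Request:
{"method": "step_arm", "body": {"plan": [[-1,0,0,0.02,0,0,0],[-1,0,0,0.02,0,0,0],[-1,0,0,0,0,0,0]]}}

```text
t: 11.18
ee_pos: [609.3, 51.1, 33.5]
orientation: [2.167, 2.274, 0.0]
ft_force: [-4.1, 0.2, 4.8]
width: 49.7
grasp_force: 30.0
```

Seated at the expected height with the weight taken by the floor. Release, rise and look.

Request:
{"method": "step_arm", "body": {"plan": [[1,0,0,0,0,0,0],[1,0,0,0,0,0,0],[1,0,0,0,0,0,0],[1,0,0,0,0,0,0],[1,0,0,0,0,0,0],[1,0,0,-0.3,0,0,0],[1,0,0,-0.8,0,0,0],[1,0,0,-0.8,0,0,0],[1,0,0,-0.8,0,0,0],[1,-0.5,0,0,0,0,0],[1,-0.5,0,0,0,0,0],[1,0,0,0,0,0,0]]}}

```text
t: 12.68
ee_pos: [611.8, -0.1, 168.8]
orientation: [2.169, 2.271, 0.001]
ft_force: [-0.6, -0.6, -0.2]
width: 87.5
grasp_force: 0.0
```

```bash
python3 - <<'E'
from h import *
w=snap('wrist','pics/w4.png');P=cloud(w);go([621.8,-194,200],(1,.048))
m=((P[...,2]>55)&(P[...,2]<75)&(np.hypot(P[...,0]-609.7,P[...,1]-51)<45))
q=P[m];print('slug top z',np.median(q[:,2]),np.percentile(q[:,2],[5,95]));c=max(cv2.findContours(m.astype(np.uint8),0,1)[0],key=cv2.contourArea)[:,0]
print(cv2.minEnclosingCircle(onplane(w,c,65)[:,:2].astype(np.float32)))
A=np.c_[q[:,:2]-q[:,:2].mean(0),np.ones(len(q))];print('slopes',np.linalg.lstsq(A,q[:,2],rcond=None)[0])
E
```

```text
t 12.72 pos [611.7   0.7 168.4] F [ 0.5 -0.6  0.9] w 88.1175200528295 g 0.0 tilt [ 9.e-04  2.e-04 -1.e+00] ty [0.999 0.047 0.001] q6 -0.07
shift units [-3.9    0.022 -0.632]
turn z rad -0.0014 units -0.012
slug top z 65.61078835720218 [64.37153949 66.79052774]
((609.4296875, 50.593265533447266), 24.870420455932617)
slopes [1.33722766e-03 2.86923497e-04 6.55973606e+01]
```

View pics/w4.png

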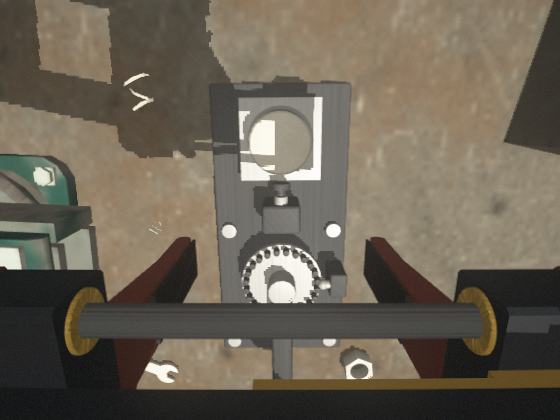

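The slug is seated: its top disc is at (281,139), top z is 65.6, it is level, and it is centred at (609.4, 50.6). Now move over the handle and measure it.

Request:
{"method": "step_arm", "body": {"plan": [[1,-0.4,0,-0.3,0,0,0],[1,-0.7,0,-0.15,0,0,0],[1,-0.7,0,0,0,0,0],[1,-0.7,0,0,0,0,0],[1,-0.7,0,0,0,0,0],[1,-0.5,0,0,0,0,0],[1,-0.2,0.02,0,0,0,0],[1,0,0,0,0,0,0],[1,0,0,0,0,0,0]]}}

```text
t: 13.85
ee_pos: [621.9, -192.6, 190.0]
orientation: [-2.166, -2.275, -0.0]
ft_force: [0.0, 0.9, -0.4]
width: 87.9
grasp_force: 0.0
```

```bash
python3 - <<'E'
from h import *
w=snap('wrist','pics/w5.png');P=cloud(w);go([622,-194,67],(1,.048))
m=((P[...,2]>106)&(P[...,2]<122)&(np.hypot(P[...,0]-622,P[...,1]+194)<30))
q=P[m];z=np.median(q[:,2]);print('handle top',z,len(q));c=max(cv2.findContours(m.astype(np.uint8),0,1)[0],key=cv2.contourArea)[:,0]
B=onplane(w,c,113)[:,:2].astype(np.float32);print(cv2.minEnclosingCircle(B),cv2.fitEllipse(B))
E
```

```text
t 13.9 pos [ 621.9 -192.5  190. ] F [ 0.5 -0.5 -0.7] w 87.55405969831642 g 0.0 tilt [-3.e-04  3.e-04 -1.e+00] ty [ 0.999  0.049 -0.   ] q6 -0.37
shift units [-3.000e-02  2.000e-03  2.461e+00]
turn z rad 0.0011 units 0.009
handle top 112.69327116416495 580
((623.01953125, -192.48983764648438), 10.501969337463379) ((622.9264526367188, -192.45018005371094), (19.75464630126953, 20.400423049926758), 8.36975383758545)
```

Request:
{"method": "step_arm", "body": {"plan": [[1,-0.012,0.016,0.7,0,0,0],[1,0,0,0.8,0,0,0],[1,0,0,0.6,0,0,0],[1,0,0,0.36,0,0,0],[1,0,0,0,0,0,0],[-1,0,0,0,0,0,0],[-1,0,0,0,0,0,0],[-1,0,0,0,0,0,0],[-1,0,0,0,0,0,0],[-1,0,0,0,0,0,0],[-1,0,0,0,0,0,0],[-1,0,0,0,0,0,0],[-1,0,0,0,0,0,0]]}}

```text
t: 15.52
ee_pos: [622.9, -194.2, 67.0]
orientation: [2.167, 2.274, 0.0]
ft_force: [0.7, 0.5, -0.1]
width: 18.7
grasp_force: 30.0
```

```bash
python3 - <<'E'
from h import *
go([622,-194,67],(1,.048)); print(get_obs()['moment'])
E
```

```text
t 15.53 pos [ 622.9 -194.2   67. ] F [ 0.7  0.5 -0.1] w 18.68899913171995 g 29.99246721101713 tilt [ 2.e-04 -0.e+00 -1.e+00] ty [0.999 0.048 0.   ] q6 -0.37
shift units [ 0.004 -0.017  0.001]
turn z rad 0.0 units 0.0
[-0.04053334 -0.11374753 -0.03031163]
```

Request:
{"method": "step_arm", "body": {"plan": [[-1,0.004,-0.132,0,0,0,0.5],[-1,0.004,-0.132,0,0,0,0.5],[-1,0.004,-0.132,0,0,0,0.5],[-1,0.004,-0.132,0,0,0,0.5],[-1,0,0,0,0,0,0]]}}

```text
t: 16.15
ee_pos: [596.6, -192.5, 67.1]
orientation: [2.423, 1.998, 0.0]
ft_force: [1.5, -0.7, -3.5]
width: 19.0
grasp_force: 30.0
```

```bash
cat > ang.py <<'E'
from h import *
o=get_obs(); hub=np.array([617.0,-84.0]); p=o['ee_pos'][:2]-hub
a=np.arctan2(-p[0],-p[1])+.048; M=R.from_rotvec(o['orientation']).as_matrix()
f=np.array(o['ft_force']); r=p/np.linalg.norm(p); t=np.array([r[1],-r[0]])
yaw=np.arctan2(M[1,1],M[0,1])
print('t',o['t'],'lever',a.round(3),'R',np.linalg.norm(p).round(1),'toolturn',round(.048-yaw,3),'F rad/tan',(f[:2]@r).round(1),(f[:2]@t).round(1),'fz',f[2].round(1),'w',o['width'],'z',o['ee_pos'][2])
E
python3 ang.py
```

```text
t 16.15 lever 0.234 R 110.4 toolturn 0.24 F rad/tan 0.4 -1.6 fz -3.5 w 18.999442558564066 z 67.10909176389207
```

Request:
{"method": "step_arm", "body": {"plan": [[-1,0.004,-0.132,0,0,0,0.5],[-1,0.004,-0.132,0,0,0,0.5],[-1,0.004,-0.132,0,0,0,0.5],[-1,0.004,-0.132,0,0,0,0.5],[-1,0.002,-0.088,0,0,0,0.333],[-1,0,0,0,0,0,0]]}}

```text
t: 16.9
ee_pos: [567.8, -182.8, 67.2]
orientation: [2.677, 1.642, 0.0]
ft_force: [1.3, -4.5, -3.3]
width: 19.1
grasp_force: 30.0
```

```bash
python3 ang.py
```

```text
t 16.9 lever 0.51 R 110.4 toolturn 0.518 F rad/tan 3.5 -3.1 fz -3.3 w 19.098150870908686 z 67.16643089585392
```

Request:
{"method": "step_arm", "body": {"plan": [[-1,0.004,-0.132,0,0,0,0.5],[-1,0.004,-0.132,0,0,0,0.5],[-1,0.004,-0.132,0,0,0,0.5],[-1,0.004,-0.132,0,0,0,0.5],[-1,0.002,-0.064,0,0,0,0.24],[-1,0,0,0,0,0,0],[-1,0,0,0,0,0,0]]}}

```text
t: 17.77
ee_pos: [543.6, -166.5, 67.2]
orientation: [2.872, 1.269, -0.0]
ft_force: [0.1, -7.7, -3.4]
width: 18.8
grasp_force: 30.0
```

```bash
python3 ang.py; python3 - <<'E'
from h import *
t=snap('top','pics/top2.png');s=snap('scene','pics/s2.png')
A=cv2.resize(t['pixels'][150:230,235:365,::-1],(780,480),interpolation=cv2.INTER_CUBIC);cv2.imwrite('pics/c2.png',A)
E
python3 ang.py
```

```text
t 17.775 lever 0.775 R 110.5 toolturn 0.787 F rad/tan 5.7 -5.2 fz -3.4 w 18.789548751338348 z 67.16776691166879
t 17.875 lever 0.775 R 110.5 toolturn 0.787 F rad/tan 5.6 -5.3 fz -2.8 w 18.707644661411393 z 67.17608497567825
```

View pics/c2.png

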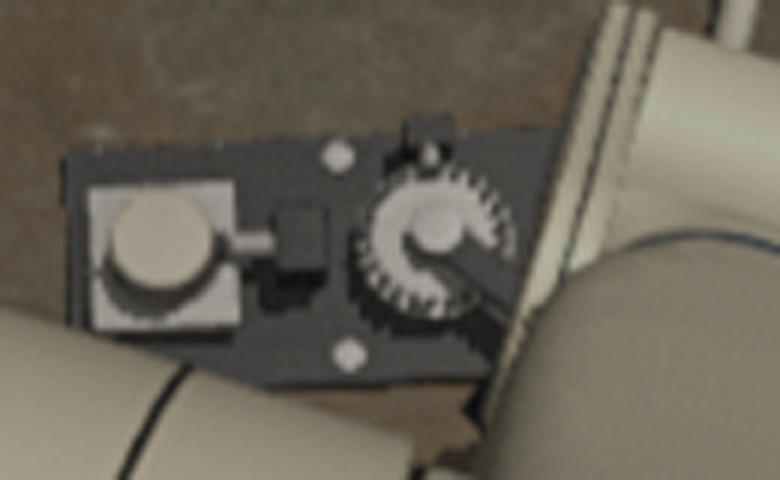

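The top view shows the slug upright in the nest at (163,240), the clamp rod against it at (228,240), and the lever arm turned about 45° at (470,290). Click 3 is held steady, so I hand in.

```bash
python3 -c "
from workcell import ctrl
print(ctrl.close_job())"
```

```text
the job is handed in; nothing more can be done
None
```

The slug is seated upright on the plate in the bore and released. The lever is held at the third click (about 0.78 rad) with the clamp pad against the slug, the hex coupling was left alone, and the job was handed in at about 18 s; no verdict came back.

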